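# Set the pipe wrench to the tube mark with its knurled nut

### The arm

A 6-joint arm with a two-finger parallel gripper is mounted at the origin on the work surface. World frame = base frame: x ahead of the robot, y to its left, z up, the work surface at z = 0. Lengths are in m, angles in rad, forces in N, time in s.
With the tool pointing down it reaches from about 0.375 to 0.9 m from the base axis. Payload 3.1 kg.
Tool frame: the origin (TCP) lies midway between the tips of the shut fingers; the grasp point (between the pads) lies 19 mm behind it; z points along the fingers, y is the line along which they close (so a half turn about z gives the same grasp; the last joint's range is limited). The gripper opens to 87 mm and grips with 3 to 60 N. Pads are 19 mm wide; open, the fingers measure 117 mm over their backs; the gripper's body (75 mm by 190 mm) begins 51 mm behind the grasp point.
Start: joints at [-1.423, 0.527, 1.433, -0, 1.181, -0.178], TCP at [0.201, -0.592, 0.223] pointing down, gripper open.
Joint ranges: [-3.08, 3.08], [-0.75, 2.2], [0.22, 2.44], [-1.43, 4.57], [0, 2.65], [-2.85, 2.85]. Speed limits (rad/s): [2.79, 2.79, 3.14, 3.14, 3.14, 3.14].

### API

Orientations are given as a unit quaternion [x, y, z, w].
In Python, from cell import get_obs, cams, bot gives the robot as it stands. The module is installed in compiled form; this text tells all that it offers.
- The arm moves only by the tool carry_out, never from a script. Its argument "deltas" is a list that holds one entry, the list of rows, each a list of 7 numbers: the closure, from 0 (fully open) to 1 (shut), then the shift along the tool's x, y, z each as a share of 0.1 m, from -1 to 1, then the turn, a rotation vector about the tool's x, y, z each as a share of 60 degrees, from -1 to 1. In form: [[[grip, x, y, z, wx, wy, wz], ...]]. A call has 1 to 10 rows; each row is the pose to reach, as a shift and turn from the pose commanded when the call began, along the tool's axes at that moment; what a row does not reach only later rows make up. A row lasts 1/12 s, in which the tool goes at most 41.7 mm and 7.16 degrees, less where a joint would pass 70% of its speed; a pose out of reach is approached as far as the arm can. A call with a number of a shift or a turn outside -1 to 1 is refused whole. A call with a gripper value outside its range is refused whole. The fingers move at their own pace and stop on an object; "grip_force" is the grip in N (left out, the last holds). Time passes only in rows, so rows that repeat a pose let the fingers close. It gives the time, the measured TCP pose, the force, the opening and the grip force at its end, in the units of the state.
- get_obs(): the state, without advancing time (a new reading comes with each control period).
- cams.capture(name): name is "scene" or "top" or "wrist"; returns the picture (400x640x3 uint8, red, green, blue); there is no depth.
- cams.get_calibration(name): a dict with "fx", "fy", "cx", "cy" (pixels), "dist" ([k1, k2, p1, p2, k3] as OpenCV has them; the pictures are not rectified), "origin" and "orientation" of the camera in the world. Camera axes: x right, y down, z forward; pixel columns grow to the right and rows downward; lengths in m; the calibration is good to about 2 mm. A picture is of the moment at which its call begins: read the wrist's pose just before it. get_calibration takes no time and is no camera call; for the wrist camera it gives the pose at the moment of the call.
- bot.hand_in(): hands the job in; it is judged then, once.
The state is a dict: "clock": time; "q": joint angles; "dq": joint speeds; "joint_torque": joint torques, N m; "position": TCP position; "eef_rot": TCP orientation; "force": force on the tool from outside, world axes, zero at the start; "wrist_torque": the same for the moment, N m; "grip_width": finger opening in m; "finger_force": force on a finger pad.
Only numpy, scipy, OpenCV 4.12 (cv2) and the standard library are available. Lean on these libraries where they do the work, as an engineer would, in place of code of your own. Each camera call takes 0.05 s, during which the arm holds its last target. There are 200 camera calls.

### The job

The pipe wrench lying on the bench goes on the propshaft tube next, and its jaws stand too wide. Roll its knurled nut under a fingertip until the jaws have closed to the tube setting, that is until the one long line scribed right across the hook jaw's shank is level with the edge of the housing, then take the hand away. Move the jaw by the nut alone, do not pinch, lift or drag the wrench, and leave the other tools and parts undisturbed.

Things in the scene. Friction and masses are not known exactly. Their poses are not given: they have to be found in the camera images.
- wrench: Aluminium pipe wrench, 455 mm long, 1.75 kg, lying flat and loose on the bench. Origin on the bench under the centre of its knurled nut. x runs along the nut's axis from the handle towards the hook (the way the hook jaw opens), y to the side of the handle and heel jaw, z up. Handle 34 mm wide, 30 mm high, back to x = -317 mm at y = 40 mm.
- nut_top (a point): Highest point of the knurled nut's rim, 42 mm above the bench; does not turn with it. Nut: dark steel, 38 mm diameter, x from -14 to 14 mm. It stands 5 mm proud of the frame around it: housing band (x 18 to 42), lug (x -32 to -16), head (y 21 to 63 mm). Stroke it here along the wrench's -y, pressing lightly, and the jaw closes; along +y it opens.
- nut (a joint): Turn of the nut in rad, growing as the jaw closes. One turn moves the jaw 6 mm, so 1 mm of jaw takes 20 mm of rolling at the rim, in several strokes. Turning takes about 1.3 N along the rim; a press of 4 to 10 N drives it by friction, and it stays where it is left.
- hook (a joint): How far the hook jaw has closed from its 60 mm opening, in m (opening between the jaws = 0.060 minus this). The long line is level with the housing edge at 0.010 (jaws 50 mm apart). Only the nut drives it.
- scale_line (a point): Middle of the long dark line, 1.8 mm wide, scribed right across the flat top of the hook jaw's bright steel shank (22 mm wide, top 35 mm above the bench). It is the line nearest to the housing; three half-width lines follow at 12 mm spacing towards the hook. It moves with the jaw and starts 4 to 8 mm in front of the housing.
- housing_edge (a point): Front edge of the aluminium housing band where the shank comes out (wrench x = 42 mm), mid-shank, at the height of the shank's top; axes parallel to the wrench's. The band's top is 37 mm above the bench. The line is to be level with this edge along the wrench's x.
- socket_large: Loose steel socket standing on the bench, 58 mm diameter, 62 mm high; origin under its centre. Leave it alone.
- socket_medium: Loose steel socket standing on the bench, 48 mm diameter, 58 mm high; origin under its centre. Leave it alone.
- socket_small: Loose steel socket standing on the bench, 42 mm diameter, 54 mm high; origin under its centre. Leave it alone.
- joint_cross: Loose universal-joint cross lying flat, 92 mm over its caps, 27 mm high; origin under its centre. Leave it alone.
- hex_key: Loose L-shaped hex key lying flat, 140 by 45 mm, 10 mm thick; origin under its long leg. Leave it alone.
- club_hammer: Loose club hammer lying flat along its x, 290 mm long, head 46 mm high; origin under mid-length. Leave it alone.
- breaker_bar: Loose steel breaker bar lying flat along its x, 450 mm long, 20 mm thick; origin under mid-length. Leave it alone.

How it is judged:
By the outcome, as a careful person would: the job done as asked, in the order asked, and still so for the second after the job is handed in, with the robot touching nothing.
It also fails if it takes over 64 s, if anything falls off the work surface, if the arm or the gripper's body presses on something with over 40 N, if the wrist force passes 120 N, or if a joint passes its speed limit or range.

## Working session

There is one attempt and no reset: what is moved stays moved. The work goes in short steps, Python scripts to look and compute and a tool call to move; the robot and the scene stay as the last step left them, time stands still between calls to the robot, and variables do not carry over. Pictures are saved under pics/ and viewed, at most 10 in all, crops included, and the job is handed in when it is done.

Besides the shell and the picture viewer there is one more tool, called after "Emit:" by a JSON object that holds its "method" and its "body". carry_out: Moves the arm, as the interface text tells. Its arguments: {"type":"object","properties":{"deltas":{"type":"array"},"grip_force":{"type":"number"}},"required":["deltas"]}

```bash
mkdir -p pics
python3 - <<'E'
from cell import get_obs,cams
import cv2
for n in ["scene","top"]:
    im=cams.capture(n); cv2.imwrite(f"pics/{n}0.png",im[:,:,::-1]); print(cams.get_calibration(n))
o=get_obs(); print({k:o[k] for k in("clock","position","eef_rot","force")})
E
```

```text
{'fx': 378.36926303965663, 'fy': 378.36926303965663, 'cx': 324.1220035492471, 'cy': 199.174072697228, 'dist': array([-0.0190397,  0.       ,  0.       ,  0.       ,  0.       ]), 'origin': array([0.92279871, 0.71403275, 0.7215981 ]), 'orientation': array([ 0.24600134,  0.88891372, -0.37453872, -0.09506043])}
{'fx': 471.1508470142055, 'fy': 471.1508470142055, 'cx': 320.4310040935535, 'cy': 202.84121653810354, 'dist': array([-0.0555349,  0.       ,  0.       ,  0.       ,  0.       ]), 'origin': array([0.4586836 , 0.10110196, 1.13607023]), 'orientation': array([-0.70397235,  0.70886239, -0.01744967,  0.04040496])}
{'clock': 0.1, 'position': array([ 0.20056198, -0.5912567 ,  0.22165897]), 'eef_rot': array([ 9.86678268e-01,  1.62680767e-01,  1.76306354e-05, -9.81453418e-04]), 'force': array([-0.21271279, -0.09739828,  0.63787876])}
```

View pics/top0.png

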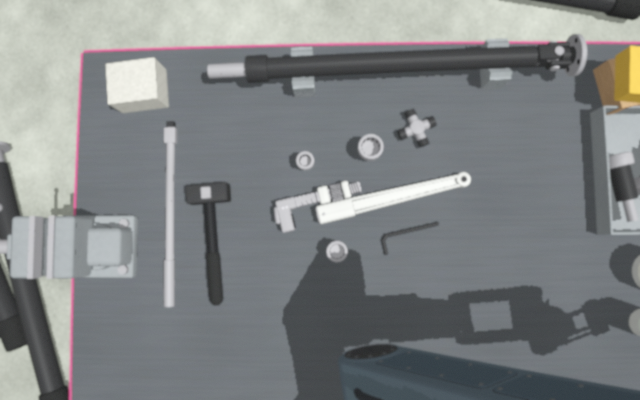

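View pics/scene0.png

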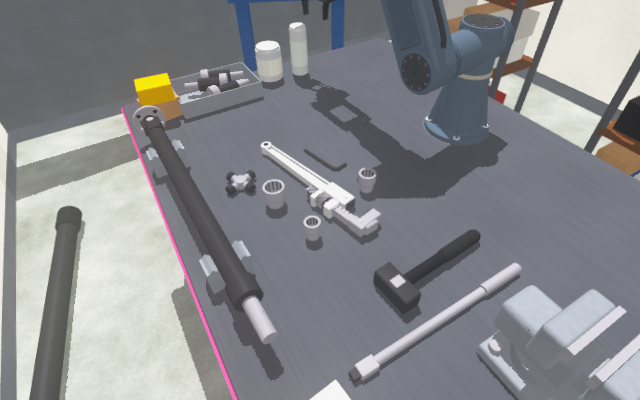

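The top view shows the wrench with its hook at about (283,212), nut near (338,190) and handle end at (465,179). The sockets stand at (305,160), (370,147) and (337,251). I'll enlarge the head.

```bash
cat > h.py <<'E'
import numpy as np,cv2
from scipy.spatial.transform import Rotation as R
from cell import get_obs,cams,bot
def ray(cal,uv,z):
    K=np.array([[cal['fx'],0,cal['cx']],[0,cal['fy'],cal['cy']],[0,0,1]])
    p=cv2.undistortPoints(np.array(uv,float).reshape(-1,1,2),K,np.array(cal['dist'])).reshape(-1,2)
    d=R.from_quat(cal['orientation']).apply(np.c_[p,np.ones(len(p))]); o=np.array(cal['origin'])
    return o+d*((np.asarray(z)-o[2])/d[:,2])[:,None]
def proj(cal,P):
    K=np.array([[cal['fx'],0,cal['cx']],[0,cal['fy'],cal['cy']],[0,0,1]])
    r=R.from_quat(cal['orientation']).inv(); 
    return cv2.projectPoints(np.array(P,float).reshape(-1,3),r.as_rotvec(),r.apply(-np.array(cal['origin'])),K,np.array(cal['dist']))[0].reshape(-1,2)
E
python3 - <<'E'
import cv2
im=cv2.imread("pics/top0.png")
c=cv2.resize(im[165:240,268:368],None,fx=8,fy=8,interpolation=cv2.INTER_CUBIC); cv2.imwrite("pics/topc.png",c)
E
```

```text
(no output)
```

View pics/topc.png

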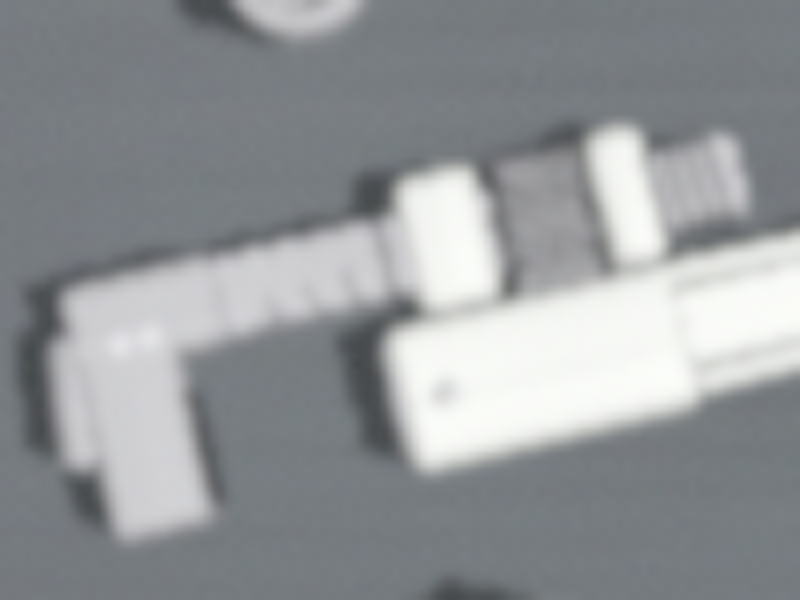

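The crop shows the nut centred at crop (550,218), the housing at (447,235), and the long line about at crop (382,250), just ahead of the housing.

Run:
```python
from h import *
c=cams.get_calibration("top")
f=lambda x,y:(268+x/8-.5,165+y/8-.5)
P=ray(c,[f(550,218),f(447,235),f(627,195),f(382,250),f(540,375),(465,179),f(130,320)],[.042,.037,.037,.035,.037,.03,.035])
print(P.round(4))
for a,b in((2,1),(5,4),(2,6)):
    d=P[b]-P[a]; print(np.degrees(np.arctan2(d[1],d[0])))
print(ray(c,[(305,160),(370,147),(337,251)],[.05,.06,.05]).round(3))
w=cams.get_calibration("wrist");o=get_obs();r=R.from_quat(o['eef_rot'])
print(w, r.inv().apply(np.array(w['origin'])-o['position']), (r.inv()*R.from_quat(w['orientation'])).as_matrix().round(3), r.as_matrix().round(3))
```

```text
[[ 0.5742  0.0993  0.042 ]
 [ 0.57    0.1295  0.037 ]
 [ 0.5813  0.0767  0.037 ]
 [ 0.566   0.1487  0.035 ]
 [ 0.5287  0.1026  0.037 ]
 [ 0.6031 -0.2042  0.03  ]
 [ 0.546   0.223   0.035 ]]
102.08626967608707
103.62694835524427
103.60124222654
[[0.649 0.172 0.05 ]
 [0.676 0.021 0.06 ]
 [0.437 0.099 0.05 ]]
{'fx': 348.58510573418545, 'fy': 348.58510573418545, 'cx': 315.46964472740757, 'cy': 197.83485629005497, 'dist': array([-0.06245504,  0.        ,  0.        ,  0.        ,  0.        ]), 'origin': array([ 0.26665605, -0.56810443,  0.38496251]), 'orientation': array([ 0.80587559, -0.57748784, -0.07674755,  0.10574566])} [ 0.07008604 -0.00102412 -0.16327706] [[ 0.    -0.966 -0.259]
 [ 1.     0.     0.   ]
 [-0.    -0.259  0.966]] [[ 0.947  0.321 -0.   ]
 [ 0.321 -0.947  0.002]
 [ 0.    -0.002 -1.   ]]
```

Emit:
{"method": "carry_out", "body": {"deltas": [[[1, 0.35, -0.3, 0, 0, 0, 0], [1, 0.7, -0.6, 0, 0, 0, 0], [1, 1, -0.95, 0, 0, 0, 0], [1, 1, -0.95, 0, 0, 0, 0]]], "grip_force": 20}}

```text
clock: 0.43
position: [0.266, -0.4629, 0.2215]
eef_rot: [0.986, 0.164, 0.0, -0.004]
force: [-1.1, 1.0, -0.4]
grip_width: 0.0681
finger_force: 0.0
```

Emit:
{"method": "carry_out", "body": {"deltas": [[[1, 0.35, -0.3, 0, 0, 0, 0], [1, 0.7, -0.6, 0, 0, 0, 0], [1, 1, -0.95, 0, 0, 0, 0], [1, 1, -0.95, 0, 0, 0, 0]]]}}

```text
clock: 0.77
position: [0.3295, -0.3418, 0.222]
eef_rot: [0.986, 0.164, -0.0, -0.003]
force: [-0.3, 0.7, -1.3]
grip_width: 0.0419
finger_force: 0.0
```

Emit:
{"method": "carry_out", "body": {"deltas": [[[1, 0.35, -0.3, 0, 0, 0, 0], [1, 0.7, -0.6, 0, 0, 0, 0], [1, 1, -0.95, 0, 0, 0, 0], [1, 1, -0.95, 0, 0, 0, 0]]]}}

```text
clock: 1.1
position: [0.3938, -0.2212, 0.2223]
eef_rot: [0.986, 0.164, -0.0, -0.002]
force: [-0.8, 0.2, -0.8]
grip_width: 0.0149
finger_force: 0.0
```

Emit:
{"method": "carry_out", "body": {"deltas": [[[1, 0.35, -0.3, 0, 0, 0, 0], [1, 0.7, -0.6, 0, 0, 0, 0], [1, 1, -0.95, 0, 0, 0, 0], [1, 1, -0.95, 0, 0, 0, 0]]]}}

```text
clock: 1.43
position: [0.4589, -0.0998, 0.2225]
eef_rot: [0.986, 0.164, 0.0, -0.001]
force: [0.1, 0.0, 0.2]
grip_width: 0.0007
finger_force: 0.0
```

Emit:
{"method": "carry_out", "body": {"deltas": [[[1, 0.35, -0.3, 0, 0, 0, 0], [1, 0.7, -0.6, 0, 0, 0, 0], [1, 1, -0.95, 0, 0, 0, 0], [1, 1, -0.95, 0, 0, 0, 0]]]}}

```text
clock: 1.77
position: [0.524, 0.0224, 0.2226]
eef_rot: [0.986, 0.164, 0.001, -0.001]
force: [-0.4, -0.1, -0.3]
grip_width: 0.0008
finger_force: 0.0
```

Emit:
{"method": "carry_out", "body": {"deltas": [[[1, 0.35, -0.25, 0.3, 0, 0, -0.1], [1, 0.75, -0.55, 0.6, 0, 0, -0.2], [1, 0.75, -0.55, 0.6, 0, 0, -0.3], [1, 0.75, -0.55, 0.6, 0, 0, -0.4], [1, 0.75, -0.55, 0.6, 0, 0, -0.5], [1, 0.75, -0.55, 0.6, 0, 0, -0.6], [1, 0.75, -0.55, 0.6, 0, 0, -0.7], [1, 0.75, -0.55, 0.6, 0, 0, -0.7]]]}}

```text
clock: 2.43
position: [0.5753, 0.0943, 0.1621]
eef_rot: [0.862, 0.506, -0.0, 0.0]
force: [-0.8, -0.0, -0.2]
grip_width: 0.0004
finger_force: 0.0
```

Emit:
{"method": "carry_out", "body": {"deltas": [[[1, 0, 0, 0, 0, 0, -0.1], [1, 0, 0, 0, 0, 0, -0.2], [1, 0, 0, 0, 0, 0, -0.3], [1, 0, 0, 0, 0, 0, -0.4], [1, 0, 0, 0, 0, 0, -0.5], [1, 0, 0, 0, 0, 0, -0.6], [1, 0, 0, 0, 0, 0, -0.7], [1, 0, 0, 0, 0, 0, -0.7], [1, 0, 0, 0, 0, 0, -0.7]]]}}

```text
clock: 3.18
position: [0.5753, 0.0943, 0.1625]
eef_rot: [0.626, 0.78, -0.0, 0.0]
force: [0.1, -0.9, -0.5]
grip_width: 0.0008
finger_force: 0.0
```

Run:
```python
from h import *
o=get_obs();w=cams.get_calibration("wrist");im=cams.capture("wrist");cv2.imwrite("pics/w1.png",im[:,:,::-1])
import pickle;pickle.dump(w,open("w1.pkl","wb"))
print(o['clock'],o['position'],R.from_quat(o['eef_rot']).as_matrix().round(3),o['grip_width'],o['force'])
```

```text
3.1833 [0.57526626 0.09431456 0.16245224] [[-0.216  0.976  0.   ]
 [ 0.976  0.216 -0.   ]
 [-0.     0.    -1.   ]] 0.0008216823652250143 [ 0.07733974 -0.87240854 -0.45477882]
```

View pics/w1.png

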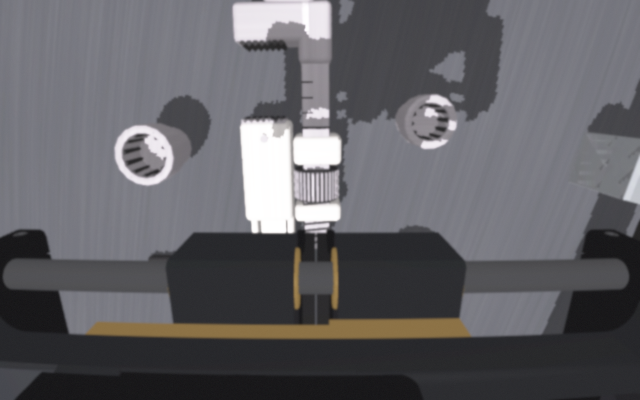

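The wrist view shows the nut at (317,186), the housing band at (317,150) and the line just in front at about (316,130). The shut fingers are at the bottom centre.

Run:
```python
from h import *
im=cv2.imread("pics/w1.png")
cv2.imwrite("pics/w1c.png",cv2.resize(im[45:240,230:360],None,fx=3,fy=3,interpolation=cv2.INTER_CUBIC))
for v in range(60,150,3): print(v, im[v,300:334,1])
```

```text
60 [114 122 124 125 124 124 124 122 123 121 124 125 125 125 125 126 127 128
 128 129 128 129 128 128 127 126 124 124 121 115 103  88  77  73]
63 [ 95 113 124 129 129 129 128 128 129 128 127 128 128 130 130 130 130 130
 130 129 127 128 129 131 131 132 131 130 122 104  85  77  73  72]
66 [ 86 111 134 145 148 148 147 146 144 143 142 142 142 144 146 146 146 145
 143 142 142 142 142 143 145 145 145 139 123  97  78  73  73  72]
69 [ 85 110 134 144 148 147 147 145 143 143 142 141 143 144 145 146 145 144
 143 142 141 141 143 143 144 144 144 139 123  97  78  73  72  72]
72 [ 82 105 131 144 147 147 146 146 143 143 142 142 143 144 145 145 145 144
 143 142 142 141 142 143 143 144 143 138 123  97  79  74  71  72]
75 [ 82 104 129 143 146 146 147 145 144 143 141 141 142 143 145 145 145 144
 143 142 142 142 143 143 143 144 143 140 124  98  79  72  72  73]
78 [ 82 104 129 143 147 147 146 146 144 143 141 141 143 143 144 145 145 144
 143 141 142 141 142 142 143 143 144 139 124  98  77  72  72  72]
81 [ 76  83  93 102 105 105 105 104 103 104 105 109 119 135 142 144 145 144
 143 142 141 141 142 143 144 1
[... 2475 characters left out ...]
86 221 233 237 237 237 236 236 235 234 234 233 233 233 233 232
 232 231 230 229 230 232 233 233 233 230 215 183 171 171 172 173]
138 [239 239 240 241 242 242 242 242 242 242 242 242 242 242 242 242 242 242
 242 242 243 242 242 242 243 243 243 243 243 242 242 242 242 243]
141 [254 254 254 254 254 254 254 254 254 254 254 254 254 254 254 254 254 254
 254 254 254 254 254 254 254 254 254 254 254 254 254 254 254 254]
144 [254 254 254 254 254 254 254 254 254 254 254 254 254 254 254 254 254 254
 254 254 254 254 254 254 254 254 254 254 254 254 254 254 254 254]
147 [254 254 254 254 254 254 254 254 254 254 254 254 254 254 254 254 254 254
 254 254 254 254 254 254 254 254 254 254 254 254 254 254 254 254]
```

View pics/w1c.png

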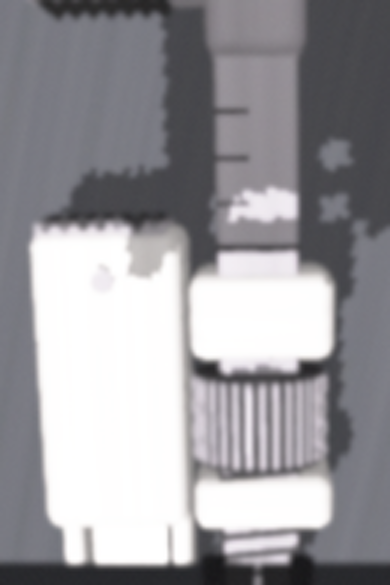

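The crop gives the nut centre at about (317.2,185.3) in the full picture, the long line at (315,127.2) and the housing front edge at about v=134.5. The wrench axis is within half a degree of tool x.

```bash
cat >> h.py <<'E'
def line_gap(im,w,o):
    r=R.from_quat(o['eef_rot'])
    return lambda uv,z: r.inv().apply(ray(w,uv,z)-o['position'])
E
python3 - <<'E'
from h import *
import pickle
w=pickle.load(open("w1.pkl","rb"));o=get_obs();r=R.from_quat(o['eef_rot'])
P=ray(w,[(317.2,185.3),(315,127.2),(315.4,134.5),(317.2,135.5)],[.042,.035,.035,.037]);print(P.round(4))
print((r.inv().apply(P-o['position'])*1000).round(1))
im=cv2.imread("pics/w1.png");g=im[:,308:322,1].mean(1);print(g[118:142].round())
E
```

```text
[[0.5746 0.1005 0.042 ]
 [0.5626 0.1464 0.035 ]
 [0.5642 0.1406 0.035 ]
 [0.5658 0.1403 0.037 ]]
[[  6.2   0.7 120.5]
 [ 53.5  -1.1 127.5]
 [ 47.6  -0.8 127.5]
 [ 46.9   0.7 125.5]]
[176. 150. 140. 139. 139. 139. 138. 130. 108.  91. 131. 192. 226. 233.
 234. 234. 234. 233. 231. 234. 242. 250. 253. 254.]
```

Emit:
{"method": "carry_out", "body": {"deltas": [[[1, 0.055, -0.08, 0.4, 0, 0, 0], [1, 0.055, -0.08, 0.8, 0, 0, 0], [1, 0.055, -0.08, 1, 0, 0, 0], [1, 0.055, -0.08, 1, 0, 0, 0], [1, 0.055, -0.08, 1, 0, 0, 0]]]}}

```text
clock: 3.65
position: [0.5656, 0.0982, 0.0617]
eef_rot: [0.625, 0.781, -0.001, -0.001]
force: [0.0, -0.5, 0.2]
grip_width: 0.0005
finger_force: 0.0
```

Run:
```python
from h import *
a=cams.capture("wrist");b=cams.capture("scene")
a=cv2.resize(a[60:340,170:470],(600,560));b=cv2.resize(b[130:235,270:400],None,fx=3,fy=3,interpolation=cv2.INTER_CUBIC)
c=cv2.resize(b,(200,162));out=np.zeros((560,800,3),np.uint8);out[:,:600]=a
b=cams.capture("scene")[140:240,290:390];out[:200,600:]=cv2.resize(b,(200,200),interpolation=cv2.INTER_CUBIC)
cv2.imwrite("pics/w2.png",out[:,:,::-1]);print(get_obs()['position'])
```

```text
[0.56788265 0.09817467 0.06437621]
```

View pics/w2.png

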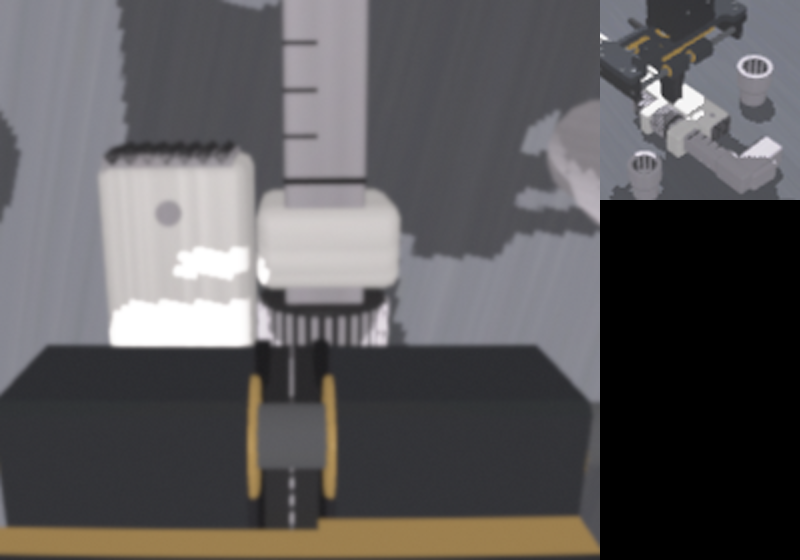

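The fingers are above the nut. In the crop the long line is at (325,181), the short lines at 136, 90 and 42, and the shank enters the housing somewhere between 190 and 207. I'll read that edge from an enlarged crop.

Run:
```python
from h import *
w=cams.get_calibration("wrist");o=get_obs();im=cams.capture("wrist");cv2.imwrite("pics/w3full.png",im[:,:,::-1])
c=im[140:210,295:375];cv2.imwrite("pics/w3.png",cv2.resize(c,None,fx=8,fy=8,interpolation=cv2.INTER_CUBIC)[:,:,::-1])
print(im[70:172,320:332,1].mean(1).round()); print(im[140:172,303:309,1].mean(1).round());print(im[140:172,358:364,1].mean(1).round())
r=R.from_quat(o['eef_rot'])
vs=[81,105,128,150,155,158,160,163,165];print((r.inv().apply(ray(w,[(330,v) for v in vs],np.full(len(vs),.035))-o['position'])*1000)[:,0].round(1))
# predicted pixel rows of wrench points for nut at tool x=0.2..: housing edge at heights
for z in(0,.035,.037): print(z,proj(w,o['position']+r.apply([.0415,.008,0])+[0,0,z-o['position'][2]]))
```

```text
[158. 158. 158. 158. 158. 158. 158. 158. 154. 144. 136. 142. 152. 157.
 158. 158. 158. 158. 157. 157. 157. 157. 157. 157. 157. 157. 157. 157.
 157. 157. 156. 155. 148. 138. 138. 147. 154. 156. 156. 156. 156. 156.
 156. 156. 156. 156. 156. 155. 156. 156. 155. 155. 155. 155. 152. 146.
 138. 139. 148. 153. 155. 155. 155. 155. 155. 154. 154. 154. 154. 154.
 154. 154. 154. 154. 154. 152. 140. 109.  68.  65. 102. 134. 149. 152.
 153. 153. 153. 152. 152. 153. 153. 160. 174. 186. 192. 196. 199. 202.
 204. 205. 205. 204.]
[ 95.  95.  95.  95.  95.  95.  92.  84.  74.  73.  80.  90. 106. 132.
 153. 164. 167. 168. 169. 169. 171. 176. 183. 189. 193. 196. 199. 202.
 204. 206. 206. 206.]
[ 81.  81.  81.  81.  81.  81.  82.  81.  81.  81.  81.  81.  80.  80.
  82.  85.  92. 100. 111. 123. 136. 150. 164. 175. 181. 186. 190. 192.
 193. 193. 194. 193.]
[83.8 71.4 59.2 47.2 44.4 42.8 41.7 40.  38.8]
0 [[328.46130571 151.89121074]]
0.035 [[330.93619447 160.22021457]]
0.037 [[331.10396028 160.78506842]]
```

View pics/w3.png

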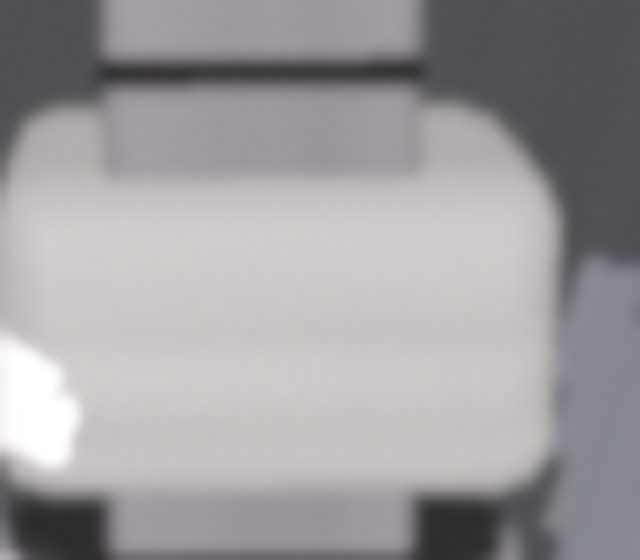

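Line at v=148.5 and housing edge at v≈161.7 give a gap of about 7.2 mm, scaled by the 12 mm marks. That is about 144 mm of rolling. Next I descend to touch.

Emit:
{"method": "carry_out", "body": {"deltas": [[[1, 0, 0.02, 0.17, 0, 0, 0], [1, 0, 0.02, 0.19, 0, 0, 0], [1, 0, 0.02, 0.2, 0, 0, 0], [1, 0, 0.02, 0.2, 0, 0, 0]]]}}

```text
clock: 4.18
position: [0.5683, 0.0987, 0.0433]
eef_rot: [0.624, 0.781, 0.0, 0.0]
force: [0.5, -0.2, 1.1]
grip_width: 0.0004
finger_force: 0.0
```

Emit:
{"method": "carry_out", "body": {"deltas": [[[1, 0, 0, 0.005, 0, 0, 0], [1, 0, 0, 0.01, 0, 0, 0], [1, 0, 0, 0.01, 0, 0, 0]]]}}

```text
clock: 4.43
position: [0.5685, 0.0987, 0.0423]
eef_rot: [0.624, 0.781, 0.0, 0.0]
force: [-0.2, -0.6, 2.8]
grip_width: 0.0008
finger_force: 1.2
```

Emit:
{"method": "carry_out", "body": {"deltas": [[[1, 0, 0, 0.005, 0, 0, 0], [1, 0, 0, 0.007, 0, 0, 0], [1, 0, 0, 0.007, 0, 0, 0]]]}}

```text
clock: 4.68
position: [0.5685, 0.0987, 0.0421]
eef_rot: [0.624, 0.781, 0.0, 0.001]
force: [-1.3, -0.1, 6.6]
grip_width: 0.0005
finger_force: 3.7
```

Emit:
{"method": "carry_out", "body": {"deltas": [[[1, 0, 0.02, 0, 0, 0, 0], [1, 0, 0.05, 0, 0, 0, 0], [1, 0, 0.08, 0, 0, 0, 0], [1, 0, 0.11, 0, 0, 0, 0], [1, 0, 0.12, 0, 0, 0, 0], [1, 0, 0.12, 0, 0, 0, 0]]]}}

```text
clock: 5.18
position: [0.5807, 0.1015, 0.0421]
eef_rot: [0.624, 0.781, 0.001, 0.001]
force: [0.3, 0.8, 6.6]
grip_width: 0.0003
finger_force: 3.4
```

```bash
cat >> h.py <<'E'
def meas(name=None):
    """line positions (mm, tool x at shank top) and gap estimate"""
    o=get_obs();w=cams.get_calibration("wrist");im=cams.capture("wrist")
    if name: cv2.imwrite(name,im[:,:,::-1])
    r=R.from_quat(o['eef_rot'])
    xs=np.arange(30,92,.1); P=lambda y:o['position']+r.apply(np.c_[xs/1e3,np.full_like(xs,y),np.zeros_like(xs)])
    yc=WY-((o['position']-W0)@YD)
    def prof(y):
        Q=P(y);Q[:,2]=.035;uv=proj(w,Q).astype(np.float32)
        return cv2.remap(im[:,:,1],uv[:,0][None],uv[:,1][None],cv2.INTER_LINEAR)[0].astype(float)
    L=np.mean([prof(yc+d) for d in np.linspace(-.007,-.002,6)],0);Rr=np.mean([prof(yc+d) for d in np.linspace(.002,.007,6)],0)
    return xs,L,Rr,o
W0=np.array([0.5685,0.0987,0.042]);YD=np.array([.976,.216,0]);WY=.0055
def lines(p,xs,th=6):
    from scipy.signal import find_peaks
    from scipy.ndimage import gaussian_filter1d as g
    d=g(p,25)-g(p,4);i,_=find_peaks(d,height=th,distance=20);return [(round(xs[k],1),round(d[k])) for k in i]
E
python3 - <<'E'
from h import *
xs,L,Rr,o=meas("pics/m1.png");print(o['clock'],o['position'],o['force'])
print(lines(L,xs),lines(Rr,xs)); print(Rr[60:160:4].round())
E
```

```text
5.1833 [0.58070555 0.10149239 0.04213394] [0.2603779  0.83423181 6.63212692]
[(np.float64(41.0), 10), (np.float64(47.0), 62), (np.float64(59.0), 34), (np.float64(71.1), 33), (np.float64(83.2), 46)] [(np.float64(41.1), 10), (np.float64(47.0), 62)]
[207. 207. 207. 205. 204. 202. 199. 197. 195. 190. 180. 169. 160. 156.
 155. 155. 155. 155. 156. 156. 156. 156. 154. 148. 136.]
```

Emit:
{"method": "carry_out", "body": {"deltas": [[[1, 0, 0, -0.05, 0, 0, 0], [1, 0, -0.08, -0.05, 0, 0, 0], [1, 0, -0.17, -0.03, 0, 0, 0], [1, 0, -0.17, -0.005, 0, 0, 0], [1, 0, -0.17, 0, 0, 0, 0], [1, 0, -0.14, 0, 0, 0, 0], [1, 0, -0.1, 0, 0, 0, 0], [1, 0, -0.06, 0, 0, 0, 0], [1, 0, -0.02, 0, 0, 0, 0], [1, 0, 0.02, 0, 0, 0, 0]]]}}

```text
clock: 6.07
position: [0.5817, 0.1023, 0.042]
eef_rot: [0.625, 0.781, 0.0, -0.0]
force: [-1.3, 2.3, 5.6]
grip_width: 0.0005
finger_force: 3.0
```

```bash
cat > m.py <<'E'
from h import *
import sys
xs,L,Rr,o=meas(sys.argv[1] if len(sys.argv)>1 else None);print(o['clock'],o['position'].round(4),o['force'].round(1))
l=[k for k in lines(L,xs)];print([(float(a),float(b)) for a,b in l],[(float(a),float(b)) for a,b in lines(Rr,xs)]);k=np.where((Rr<175)&(xs>37))[0][0];print("edge",xs[k].round(1))
E
python3 m.py
```

```text
6.0667 [0.5817 0.1023 0.042 ] [-1.3  2.3  5.6]
[(40.3, 7.0), (45.2, 64.0), (57.2, 33.0), (69.3, 35.0), (81.4, 44.0)] [(40.4, 7.0), (45.2, 63.0)]
edge 39.6
```

Emit:
{"method": "carry_out", "body": {"deltas": [[[1, 0, 0, -0.05, 0, 0, 0], [1, 0, -0.1, -0.05, 0, 0, 0], [1, 0, -0.19, -0.03, 0, 0, 0], [1, 0, -0.19, -0.005, 0, 0, 0], [1, 0, -0.19, 0, 0, 0, 0], [1, 0, -0.16, 0, 0, 0, 0], [1, 0, -0.12, 0, 0, 0, 0], [1, 0, -0.08, 0, 0, 0, 0], [1, 0, -0.04, 0, 0, 0, 0], [1, 0, 0, 0, 0, 0, 0]]]}}

```text
clock: 6.95
position: [0.5821, 0.1023, 0.042]
eef_rot: [0.625, 0.781, 0.001, 0.0]
force: [-1.3, 0.6, 5.8]
grip_width: 0.0007
finger_force: 2.8
```

Emit:
{"method": "carry_out", "body": {"deltas": [[[1, 0, 0, -0.05, 0, 0, 0], [1, 0, -0.1, -0.05, 0, 0, 0], [1, 0, -0.19, -0.03, 0, 0, 0], [1, 0, -0.19, -0.005, 0, 0, 0], [1, 0, -0.19, 0, 0, 0, 0], [1, 0, -0.16, 0, 0, 0, 0], [1, 0, -0.12, 0, 0, 0, 0], [1, 0, -0.08, 0, 0, 0, 0], [1, 0, -0.04, 0, 0, 0, 0], [1, 0, 0, 0, 0, 0, 0]]]}}

```text
clock: 7.78
position: [0.5821, 0.1023, 0.042]
eef_rot: [0.625, 0.781, 0.001, 0.0]
force: [-1.9, 1.4, 5.7]
grip_width: 0.0002
finger_force: 2.8
```

```bash
python3 m.py pics/m3.png
```

```text
7.7833 [0.5821 0.1023 0.042 ] [-1.9  1.4  5.7]
[(42.8, 66.0), (55.0, 32.0), (67.0, 32.0), (79.1, 48.0)] [(42.9, 65.0)]
edge 39.8
```

Emit:
{"method": "carry_out", "body": {"deltas": [[[1, 0, 0, -0.05, 0, 0, 0], [1, 0, -0.1, -0.05, 0, 0, 0], [1, 0, -0.19, -0.03, 0, 0, 0], [1, 0, -0.19, -0.005, 0, 0, 0], [1, 0, -0.19, 0, 0, 0, 0], [1, 0, -0.16, 0, 0, 0, 0], [1, 0, -0.12, 0, 0, 0, 0], [1, 0, -0.08, 0, 0, 0, 0], [1, 0, -0.04, 0, 0, 0, 0], [1, 0, 0, 0, 0, 0, 0]]]}}

```text
clock: 8.67
position: [0.5821, 0.1023, 0.0419]
eef_rot: [0.625, 0.781, 0.001, 0.0]
force: [-0.6, 1.7, 5.2]
grip_width: 0.0002
finger_force: 2.7
```

Emit:
{"method": "carry_out", "body": {"deltas": [[[1, 0, 0, -0.05, 0, 0, 0], [1, 0, -0.1, -0.05, 0, 0, 0], [1, 0, -0.19, -0.03, 0, 0, 0], [1, 0, -0.19, -0.005, 0, 0, 0], [1, 0, -0.19, 0, 0, 0, 0], [1, 0, -0.16, 0, 0, 0, 0], [1, 0, -0.12, 0, 0, 0, 0], [1, 0, -0.08, 0, 0, 0, 0], [1, 0, -0.04, 0, 0, 0, 0], [1, 0, 0, 0, 0, 0, 0]]]}}

```text
clock: 9.5
position: [0.5821, 0.1023, 0.042]
eef_rot: [0.625, 0.781, 0.001, 0.0]
force: [-2.5, 1.2, 5.6]
grip_width: 0.0008
finger_force: 2.8
```

Emit:
{"method": "carry_out", "body": {"deltas": [[[1, 0, 0, -0.05, 0, 0, 0], [1, 0, -0.08, -0.12, 0, 0, 0], [1, 0, -0.16, -0.2, 0, 0, 0], [1, 0, -0.16, -0.2, 0, 0, 0], [1, 0, -0.16, -0.2, 0, 0, 0]]]}}

```text
clock: 9.92
position: [0.5652, 0.098, 0.0614]
eef_rot: [0.625, 0.781, -0.0, -0.0]
force: [-0.4, -0.1, 1.2]
grip_width: 0.0005
finger_force: 0.0
```

```bash
python3 m.py pics/m4.png
python3 - <<'E'
import cv2
im=cv2.imread("pics/m4.png");cv2.imwrite("pics/m4c.png",cv2.resize(im[70:210,290:390],None,fx=4,fy=4,interpolation=cv2.INTER_CUBIC))
print(im[120:172,320:332,1].mean(1).round());print(im[70:150,310:318,1].mean(1).round())
E
```

```text
9.9167 [0.5652 0.098  0.0614] [-0.4 -0.1  1.2]
[(41.0, 64.0), (53.0, 27.0), (65.1, 28.0), (77.1, 34.0)] [(41.1, 68.0)]
edge 39.5
[155. 158. 158. 158. 158. 158. 158. 158. 158. 158. 157. 157. 157. 157.
 157. 157. 157. 156. 148. 127. 112. 130. 149. 156. 157. 157. 156. 157.
 157. 157. 156. 156. 156. 156. 156. 156. 156. 156. 155. 149. 129.  93.
  62.  94. 149. 182. 194. 198. 201. 203. 205. 206.]
[142. 141. 141. 141. 141. 141. 141. 141. 141. 140. 139. 139. 138. 138.
 138. 137. 138. 137. 138. 138. 138. 136. 125. 100.  84. 104. 127. 135.
 137. 137. 136. 136. 136. 136. 136. 136. 136. 135. 135. 134. 134. 134.
 134. 134. 133. 128. 111.  90.  94. 116. 129. 133. 133. 133. 133. 133.
 132. 132. 132. 133. 133. 132. 132. 132. 132. 132. 131. 130. 124. 104.
  87.  97. 117. 128. 130. 130. 130. 130. 130. 130.]
```

View pics/m4c.png

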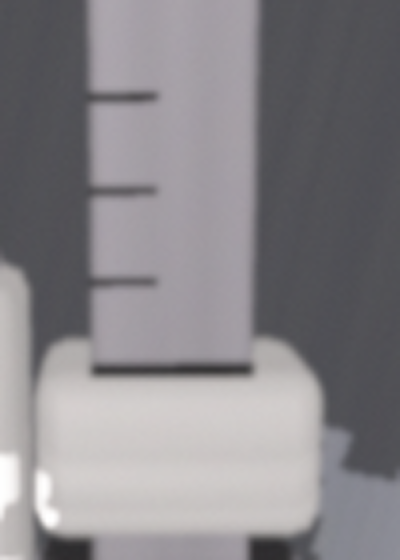

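The long line is just touching the housing edge, centre at v≈162.3 and edge at 163.7, which leaves about 0.65 mm. I'll make one short slow stroke, then measure from this same lifted pose.

Emit:
{"method": "carry_out", "body": {"deltas": [[[1, 0, 0, 0.17, 0, 0, 0], [1, 0, 0, 0.195, 0, 0, 0], [1, 0, 0, 0.2, 0, 0, 0], [1, 0, 0, 0.2, 0, 0, 0], [1, 0, 0.02, 0.2, 0, 0, 0], [1, 0, 0.04, 0.2, 0, 0, 0], [1, 0, 0.06, 0.2, 0, 0, 0], [1, 0, 0.08, 0.2, 0, 0, 0], [1, 0, 0.08, 0.2, 0, 0, 0], [1, 0, 0.08, 0.2, 0, 0, 0]]]}}

```text
clock: 10.8
position: [0.5751, 0.0999, 0.0423]
eef_rot: [0.624, 0.781, 0.001, 0.001]
force: [-1.3, 0.8, 8.8]
grip_width: 0.0004
finger_force: 4.6
```

Emit:
{"method": "carry_out", "body": {"deltas": [[[1, 0, 0, -0.05, 0, 0, 0], [1, 0, -0.08, -0.2, 0, 0, 0], [1, 0, -0.08, -0.2, 0, 0, 0], [1, 0, -0.08, -0.2, 0, 0, 0], [1, 0, -0.08, -0.2, 0, 0, 0]]]}}

```text
clock: 11.22
position: [0.5661, 0.0982, 0.0605]
eef_rot: [0.624, 0.781, -0.0, -0.0]
force: [-0.6, -0.9, -0.7]
grip_width: 0.0003
finger_force: 0.0
```

```bash
python3 m.py pics/m5.png
python3 - <<'E'
import cv2
im=cv2.imread("pics/m5.png")
print(im[150:172,320:332,1].mean(1).round());print(im[90:100,310:318,1].mean(1).round(),im[112:122,310:318,1].mean(1).round(),im[135:150,310:318,1].mean(1).round())
E
```

```text
11.2167 [0.5661 0.0982 0.0605] [-0.6 -0.9 -0.7]
[(40.7, 57.0), (52.6, 28.0), (64.6, 29.0), (76.7, 32.0)] [(40.9, 56.0)]
edge 39.4
[156. 156. 156. 156. 155. 155. 156. 155. 155. 154. 148. 129.  95.  81.
 120. 164. 188. 197. 200. 202. 204. 206.]
[154. 154. 151. 135. 100.  91. 123. 146. 153. 154.] [152. 151. 152. 150. 143. 119.  95. 111. 139. 149.] [149. 149. 149. 148. 138. 114.  96. 117. 139. 147. 148. 148. 148. 148.
 148.]
```

Emit:
{"method": "carry_out", "body": {"deltas": [[[1, 0, 0, 0.17, 0, 0, 0], [1, 0, 0, 0.195, 0, 0, 0], [1, 0, 0, 0.2, 0, 0, 0], [1, 0, 0, 0.2, 0, 0, 0], [1, 0, 0.02, 0.2, 0, 0, 0], [1, 0, 0.04, 0.2, 0, 0, 0], [1, 0, 0.05, 0.2, 0, 0, 0], [1, 0, 0.05, 0.2, 0, 0, 0], [1, 0, 0.05, 0.2, 0, 0, 0]]]}}

```text
clock: 12.02
position: [0.5721, 0.0993, 0.0422]
eef_rot: [0.624, 0.781, 0.001, 0.001]
force: [-0.7, -0.6, 11.8]
grip_width: 0.0006
finger_force: 6.0
```

Emit:
{"method": "carry_out", "body": {"deltas": [[[1, 0, 0, -0.05, 0, 0, 0], [1, 0, -0.05, -0.2, 0, 0, 0], [1, 0, -0.05, -0.2, 0, 0, 0], [1, 0, -0.05, -0.2, 0, 0, 0], [1, 0, -0.05, -0.2, 0, 0, 0], [1, 0, -0.05, -0.2, 0, 0, 0], [1, 0, -0.05, -0.2, 0, 0, 0], [1, 0, -0.05, -0.2, 0, 0, 0]]]}}

```text
clock: 12.68
position: [0.5658, 0.0983, 0.0602]
eef_rot: [0.624, 0.781, -0.0, -0.0]
force: [-0.1, -0.1, 0.1]
grip_width: 0.0003
finger_force: 0.0
```

```bash
python3 m.py pics/m6.png;python3 m.py
python3 - <<'E'
import cv2
im=cv2.imread("pics/m6.png")
print(im[150:172,320:332,1].mean(1).round());print(im[90:100,310:318,1].mean(1).round(),im[112:122,310:318,1].mean(1).round(),im[135:150,310:318,1].mean(1).round())
cv2.imwrite("pics/m6c.png",cv2.resize(im[120:190,290:390],None,fx=8,fy=8,interpolation=cv2.INTER_CUBIC))
E
```

```text
12.6833 [0.5658 0.0983 0.0602] [-0.1 -0.1  0.1]
[(40.6, 51.0), (52.2, 31.0), (64.3, 29.0), (76.4, 32.0)] [(40.6, 50.0), (91.5, 12.0)]
edge 39.2
12.7333 [0.5659 0.0983 0.0604] [ 0.9  0.7 -0.6]
[(40.6, 51.0), (52.3, 28.0), (64.4, 31.0), (76.4, 32.0)] [(40.6, 50.0), (91.7, 12.0)]
edge 39.3
[156. 156. 156. 156. 156. 156. 156. 156. 155. 155. 154. 142. 113.  87.
 115. 160. 187. 196. 200. 202. 204. 205.]
[151. 150. 149. 140. 116.  89. 104. 135. 148. 149.] [146. 147. 146. 146. 142. 129. 104.  90. 112. 136.] [143. 143. 143. 142. 138. 122.  97.  89. 114. 135. 141. 142. 142. 142.
 142.]
```

View pics/m6c.png

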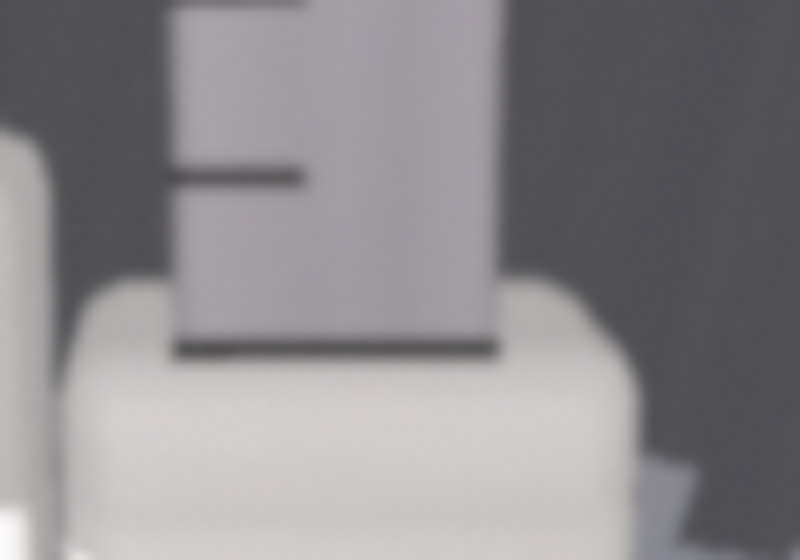

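Run:
```python
from h import *
from scipy.optimize import minimize
w=cams.get_calibration("wrist");o=get_obs();r=R.from_quat(o['eef_rot'])
X=lambda u,v,z=.035:(r.inv().apply(ray(w,[(u,v)],[z])-o['position'])*1000)[0,0]
s=[X(314,v) for v in(95.17,118.79,141.66)];print(s,"long",np.polyval(np.polyfit([3,2,1],s,1),0),"edge",X(326,164.35),X(326,164.0))
# 1D forward model fit of blurred profile: shank/line/band
def fit(p,rows,w_line,pxmm):
    f=np.arange(rows[0]-6,rows[-1]+6,.05)
    from scipy.ndimage import gaussian_filter1d as g
    def m(t):
        c,e,sg,b,k,d=t
        y=np.where(f<e,156,b+k*np.minimum(f-e,6)); y=np.where((f>c-w_line/2)&(f<min(c+w_line/2,e)),d,y)
        return np.interp(rows,f,g(y.astype(float),max(sg,.2)/.05))
    best=min((minimize(lambda t:((m(t)-p)**2).sum()+((t[5]-DK)/3)**2+((t[2]-SG)/.05)**2,[c,e,SG,188,2.,DK],method="Nelder-Mead",options=dict(maxiter=6000,maxfev=6000)) for c in(rows.mean()-1.5,rows.mean()) for e in(rows.mean()-.5,rows.mean()+.5)),key=lambda q:q.fun)
    return best.x.round(2),round(best.fun,1)
# calibrate blur/darkness on w3 (full line)
im=cv2.imread("pics/w3full.png")[:,:,1].astype(float)
DK,SG=50,.9
p=im[143:156,320:332].mean(1);rows=np.arange(143,156)
from scipy.ndimage import gaussian_filter1d as g
f=np.arange(137,162,.05)
def q(t):
    y=np.where(abs(f-t[0])<1.68,t[1],154.);return ((np.interp(rows,f,g(y,max(t[2],.2)/.05))-p)**2).sum()
t=minimize(q,[148.6,50,.9],method="Nelder-Mead");print("w3 line",t.x,t.fun);DK,SG=t.x[1],t.x[2]
for n in("m4","m5","m6"):
    a=cv2.imread(f"pics/{n}.png")[:,:,1].astype(float)[154:172,320:332].mean(1)
    print(n,fit(a,np.arange(154,172),3.36,1.83))
```

```text
[np.float64(76.41635932112847), np.float64(64.28978246393997), np.float64(52.212193274129184)] long 40.10194563939992 edge 39.871723655854886 40.06506722005126
w3 line [148.59574259  61.07013146   0.86039534] 105.55560019050981
m4 (array([162.23, 163.65,   0.92, 189.7 ,   2.58,  56.89]), np.float64(96.2))
m5 (array([163.28, 164.2 ,   1.02, 192.52,   1.9 ,  58.12]), np.float64(55.4))
m6 (array([163.78, 164.25,   1.01, 191.49,   2.1 ,  55.74]), np.float64(36.8))
```

About 0.1–0.25 mm remains, with half the line already under the edge. One last 3 mm stroke, then I withdraw.

Emit:
{"method": "carry_out", "body": {"deltas": [[[1, 0, 0, 0.17, 0, 0, 0], [1, 0, 0, 0.195, 0, 0, 0], [1, 0, 0, 0.2, 0, 0, 0], [1, 0, 0, 0.2, 0, 0, 0], [1, 0, 0.015, 0.2, 0, 0, 0], [1, 0, 0.03, 0.2, 0, 0, 0], [1, 0, 0.03, 0.2, 0, 0, 0], [1, 0, 0.03, 0.2, 0, 0, 0]]]}}

```text
clock: 13.45
position: [0.5692, 0.0987, 0.0421]
eef_rot: [0.624, 0.781, -0.0, 0.0]
force: [-2.3, -0.9, 8.9]
grip_width: 0.0007
finger_force: 4.3
```

Emit:
{"method": "carry_out", "body": {"deltas": [[[1, 0, 0, -0.05, 0, 0, 0], [1, 0, -0.03, -0.2, 0, 0, 0], [1, 0, -0.03, -0.2, 0, 0, 0], [1, 0, -0.03, -0.2, 0, 0, 0], [1, 0, -0.03, -0.2, 0, 0, 0], [1, 0, -0.03, -0.2, 0, 0, 0], [1, 0, -0.03, -0.2, 0, 0, 0]]]}}

```text
clock: 14.03
position: [0.5657, 0.0983, 0.0602]
eef_rot: [0.624, 0.781, -0.0, -0.0]
force: [-0.6, -0.3, 0.9]
grip_width: 0.0005
finger_force: 0.0
```

```bash
python3 m.py pics/m7.png
python3 - <<'E'
import cv2
im=cv2.imread("pics/m7.png");print(im[156:170,320:332,1].mean(1).round())
E
```

```text
14.0333 [0.5657 0.0983 0.0602] [-0.6 -0.3  0.9]
[(40.5, 51.0), (52.1, 30.0), (64.2, 28.0), (76.3, 30.0), (91.6, 14.0)] [(40.6, 46.0), (91.4, 12.0)]
edge 39.3
[156. 156. 156. 155. 154. 145. 119.  89. 105. 154. 185. 196. 199. 202.]
```

Emit:
{"method": "carry_out", "body": {"deltas": [[[1, 0, 0, -0.3, 0, 0, 0], [1, 0, 0, -0.6, 0, 0, 0], [1, 0, 0, -1, 0, 0, 0], [1, 0, 0, -1, 0, 0, 0], [1, 0, 0, -1, 0, 0, 0], [1, 0, 0, -1, 0, 0, 0]]]}}

```text
clock: 14.58
position: [0.5656, 0.0982, 0.1606]
eef_rot: [0.624, 0.781, -0.0, -0.0]
force: [0.4, -0.4, -0.5]
grip_width: 0.0002
finger_force: 0.0
```

The jaw moved the last 0.1–0.15 mm, the line is level within about 0.1–0.15 mm, and the hand is clear.

```bash
python3 -c "
from cell import bot;print(bot.hand_in())"
```

```text
the job is handed in; nothing more can be done
None
```

I rolled the nut until the long line stood level with the housing edge, to about 0.15 mm by camera (jaws about 50 mm apart), withdrew the hand 10 cm clear, and handed the job in at about 15 s; the other parts were never approached, though I took no final picture of them.

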